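# Put four bench tools back on their own parking boards

### The job

Each of the four plywood boards on the bench was cut for one thing, but somebody put everything back on the wrong one. Put the file on the long narrow board and the bit box on the large oblong board, both lying lengthwise along their boards, the tape measure upright on the round board and the pine block flat on the square board, each well centred on its board; the cork mat is free to set something down on the way. Do not knock over the glue bottle.

Things in the scene. Friction and masses are not known exactly. Their poses are not given: they have to be found in the camera images.
- flat_file_mid (a point): Flat steel file without a handle, dark grey, lying flat: 149 long, 11 wide, 8.5 thick (mm). Its point is the centre, half-way up; y runs along its length, x across it, z up.
- tape_measure_mid (a point): Tape measure, olive-brown case with black sides, standing upright on its base: 70 long, 34 wide, 61 high (mm). Its point is the centre, half-way up; y runs along its length, x across it, z up. Grasp it across the 34 mm width.
- bit_box_mid (a point): Bit box, grey tray with a clear lid (closed, it does not open) and a small orange tab in the middle of one long side: 130 long, 62 wide, 36 high (mm). The tab (25 mm wide) stands out 4 mm on the -x side, so that across the middle it measures 66. Its point is the centre, half-way up; y runs along its length, x across it, z up.
- pine_block_mid (a point): Plain pine sanding block, lying flat: 95 long, 28 wide, 19 high (mm). Its point is the centre, half-way up; y runs along its length, x across it, z up.
- narrow_board: Long narrow board, 180 along its y and 50 along its x (mm), a screw head near each end. Home of the file. Plywood, 6 mm thick, fixed to the bench; its origin is the centre of the underside, on the bench (its top is 6 mm higher).
- round_board: Round board, 105 mm across. Home of the tape measure. Plywood, 6 mm thick, fixed to the bench; its origin is the centre of the underside, on the bench (its top is 6 mm higher).
- large_board: Large oblong board, 160 along its y and 95 along its x (mm), with four screw heads. Home of the bit box. Plywood, 6 mm thick, fixed to the bench; its origin is the centre of the underside, on the bench (its top is 6 mm higher).
- square_board: Square board, 100 by 100 mm, with four screw heads. Home of the pine block. Plywood, 6 mm thick, fixed to the bench; its origin is the centre of the underside, on the bench (its top is 6 mm higher).
- cork_mat: Cork mat, 150 along its y and 85 along its x, 6 thick (mm), fixed to the bench; empty at the start, a free spot to set something down. Its origin is the centre of the underside, on the bench.
- glue_bottle: White glue bottle with a red cap, standing on the bench among the boards: 57 mm across, 170 high. A bystander that must stay standing. Origin at the centre of its foot, z up. Also fixed in the room: blue bins and a shelf board hang along the back (x beyond 0.645 m, everything above 0.23 m high), and a carton 0.27 m high stands at the right (x 0.31 to 0.60 m, y below -0.24 m).
There are look-alikes about, which are no part of the job. Of the things like the part that bears tape_measure_mid, leave any that is yellow; of the rest the larger one is meant.

How it is judged:
By the outcome, as a careful person would: the job done as asked, in the order asked, and still so for the second after the job is handed in, with the robot touching nothing.
It also fails if it takes over 136 s, if anything falls off the work surface, if the arm or the gripper's body presses on something with over 40 N, if the wrist force passes 120 N, or if a joint passes its speed limit or range.

### The arm

A 7-joint arm with a two-finger parallel gripper is mounted at the origin on a cart in front of the work surface, level with it; the furniture and walls round the work are solid. World frame = base frame: x ahead of the robot, y to its left, z up, the work surface at z = 0. Lengths are in m, angles in degrees, forces in N, time in s.
With the tool pointing down it reaches from about 0.35 to 0.9 m from the base axis. Payload 19.9 kg.
Tool frame: the origin (TCP) lies on the centre line of the jaws, within the pads' length; the fingertips stand 25 mm ahead of it and the grasp point (between the pads) lies 6 mm ahead of it (env.finger_overhang is the distance from the TCP to the fingertips, in m); z points along the fingers, y is the line along which they close (so a half turn about z gives the same grasp; the last joint's range is limited). The gripper opens to 85 mm and grips with 20 to 120 N. Pads are 22 mm wide; open, the fingers measure 114 mm over their backs; the gripper's body (76 mm by 85 mm) begins 54 mm behind the grasp point. The pads swing forward as they close: fully open they stand 13 mm farther back than shut.
Start: joints at [-67.294, 23.915, -0.59, 92.452, 0.269, 63.638, -3.037], TCP at [0.265, 0.566, 0.256] pointing down, gripper open.
Joint ranges: [-161.28, 161.28], [-22.2, 115.67], [-73.04, 71.86], [3.21, 147.25], [-68.34, 248.33], [10.77, 114.83], [-161.83, 161.83]. Speed limits (degrees/s): [108.29, 108.29, 136.94, 136.94, 172.46, 172.46, 172.46].

### API

Orientations are given as a 3x3 rotation matrix whose columns are the frame's x, y, z axes.
In Python, from rig import env gives the robot as it stands.
- The arm moves only by the tool servo_tool, never from a script. Its argument "increments" is a list of rows, each an object with "hand": the opening, from -1 (shut) to 1 (fully open), so that 0 is half open; "translation": the shift along the tool's x, y, z in mm, a list of three; "yaw": the turn about the tool's z in rad. A call has 1 to 12 rows; each row shifts and turns the commanded pose from where the row before left it, along the tool's axes as they then stand; what a row does not reach is not made up. A row lasts 1/10 s, in which the tool goes at most 50 mm and 8.59 degrees, less where a joint would pass 70% of its speed; a pose out of reach is approached as far as the arm can. A call with a gripper value outside its range is refused whole. The fingers move at their own pace and stop on an object; "grip_force" is the grip in N (left out, the last holds). Time passes only in rows, so rows that do not move let the fingers close. It gives the time, the measured TCP pose, the force, the opening and the grip force at its end, in the units of the state.
- env.read_state(): the state, without advancing time (a new reading comes with each control period).
- env.capture(name): name is "scene" or "top"; returns a dict with "img" (384x512x3 uint8, red, green, blue), "z_map" (384x512 float32, m along the optical axis (not along the pixel's ray), 0 where there is no reading), "vertical_fov" (degrees; the focal length in pixels is half the picture's height over the tangent of half this angle, whatever the lens; pixels are square), "cx", "cy" (the principal point, pixels), "k1" (the pictures are not rectified: a ray, as slopes to the right and down, at radius r is drawn at 1 + k1 r^2 times it, then the intrinsics apply), "R" (3x3) and "t" (3): a world point X has camera coordinates R X + t. Camera axes: x right, y down, z forward; pixel columns grow to the right and rows downward; lengths in m; the calibration is good to about 2 mm. A picture is of the moment at which its call begins.
- env.job_done(): hands the job in; it is judged then, once.
Trained networks look in the newest picture that a camera, given by its name, has taken for a name from the list of things; names that differ only in an ending like _2 or _b are one class to them, and where a whole thing is asked for, a point or a joint stands for the part that bears it (a point fixed in the world has none). Each returns a list of dicts, best first, with "conf" (0 to 1); they miss things now and then, are a little off and sometimes report something else, mostly with a low value. They report only what shows in the picture. A call takes as long as a camera call. They do not tell look-alikes from the thing itself.
- env.masks_of(query, camera): "mask" (384x512 bool, what is visible of it) and "xy" ([column, row] in pixels, amid what is visible of it).
The state is a dict: "t": time; "joint_pos": joint angles; "qd": joint speeds; "joint_efforts": joint torques, N m; "position": TCP position; "tool_rot": TCP orientation; "ft_force": force on the tool from outside, world axes, zero at the start; "ft_torque": the same for the moment, N m; "opening": finger opening in m; "finger_force": force on a finger pad.
Only numpy, scipy, OpenCV 4.12 (cv2) and the standard library are available. Lean on these libraries where they do the work, as an engineer would, in place of code of your own. Each camera call takes 0.05 s, during which the arm holds its last target. There are 200 camera calls.

## Working session

There is one attempt and no reset: what is moved stays moved. The work goes in short steps, Python scripts to look and compute and a tool call to move; the robot and the scene stay as the last step left them, time stands still between calls to the robot, and variables do not carry over. Pictures are saved under pics/ and viewed, at most 14 in all, crops included, and the job is handed in when it is done.

Besides the shell and the picture viewer there is one more tool, called after "Call:" as name(argument=value, ...) on one line, values as JSON. servo_tool: Moves the arm, as the interface text tells. Its arguments: {"type":"object","properties":{"increments":{"type":"array"},"grip_force":{"type":"number"}},"required":["increments"]}

```bash
ls; mkdir -p pics; cat > h.py <<'E'
import numpy as np, cv2
from rig import env
def cap(n):
    c=env.capture(n); c['f']=c['img'].shape[0]/2/np.tan(np.radians(c['vertical_fov'])/2); return c
def K(c): return np.array([[c['f'],0,c['cx']],[0,c['f'],c['cy']],[0,0,1.]])
def rays(c,uv):
    uv=np.asarray(uv,float).reshape(-1,2)
    d=(uv-[c['cx'],c['cy']])/c['f']; s=d.copy()
    for _ in range(20): s=d/(1+c['k1']*(s**2).sum(1,keepdims=True))
    return np.c_[s,np.ones(len(s))]
def world(c,uv):
    uv=np.asarray(uv,float).reshape(-1,2); i=uv.round().astype(int)
    z=c['z_map'][i[:,1],i[:,0]]
    return (rays(c,uv)*z[:,None]-c['t'])@c['R'], z>0
def onplane(c,uv,h):
    d=rays(c,uv)@c['R']; o=-c['R'].T@c['t']
    return o+d*((h-o[2])/d[:,2])[:,None]
def proj(c,X):
    X=np.atleast_2d(X)@c['R'].T+c['t']; s=X[:,:2]/X[:,2:]
    s=s*(1+c['k1']*(s**2).sum(1,keepdims=True)); return s*c['f']+[c['cx'],c['cy']]
def save(c,n,s=1.5): cv2.imwrite('pics/'+n,cv2.resize(c['img'][:,:,::-1],None,fx=s,fy=s,interpolation=cv2.INTER_CUBIC))
NAMES=['flat_file_mid','tape_measure_mid','bit_box_mid','pine_block_mid','narrow_board','round_board','large_board','square_board','cork_mat','glue_bottle']
E
python3 - <<'E'
from h import *
np.set_printoptions(precision=4,suppress=True)
for n in ['top','scene']:
    c=cap(n); save(c,n+'0.png')
    print(n,c['f'],c['k1'],-c['R'].T@c['t'],c['R'][2])
    for q in NAMES:
        for m in env.masks_of(q,n):
            ys,xs=np.nonzero(m['mask']); X,ok=world(c,np.c_[xs,ys]); X=X[ok]
            h=np.percentile(X[:,2],[10,50,90]) if len(X) else None
            r=cv2.minAreaRect(X[:,:2].astype(np.float32)*1000) if len(X) else None
            print(q,round(m['conf'],2),len(xs),np.round(m['xy']),h,r)
s=env.read_state(); print(s['t'],s['tool_rot'],s['opening'])
E
```

```text
pics
top 415.65436685863995 -0.059577805839461664 [0.1813 0.294  1.3323] [ 0.2155  0.0004 -0.9765]
flat_file_mid 0.65 167 [335. 196.] [0.0085 0.0151 0.0195] ((456.7375183105469, 36.68446350097656), (140.8890380859375, 16.442398071289062), 7.66948938369751)
tape_measure_mid 0.56 319 [205. 180.] [0.0123 0.0596 0.0686] ((501.7738037109375, 471.8495788574219), (48.67631149291992, 86.4366226196289), 86.44727325439453)
tape_measure_mid 0.5 110 [179. 193.] [0.0141 0.0372 0.0445] ((451.1181945800781, 554.85302734375), (21.82870864868164, 42.6492919921875), 49.447792053222656)
bit_box_mid 0.91 820 [247. 189.] [0.0386 0.0431 0.0466] ((470.49591064453125, 337.128173828125), (140.6240234375, 67.8715591430664), 12.293879508972168)
pine_block_mid 0.74 249 [292. 172.] [0.0219 0.0256 0.0294] ((522.3778076171875, 188.22088623046875), (93.47789764404297, 27.699012756347656), 4.145623207092285)
narrow_board 0.61 532 [207. 192.] [0.0044 0.0081 0.012 ] ((491.29217529296875, 462.826416015625), (50.74056625366211, 176.6468963623047), 83.34232330322266)
round_board 0.71 610 [333. 191.] [0.0039 0.0074 0.0111
[... 2595 characters left out ...]
87.] [0.0053 0.0074 0.0092] ((525.1953735351562, 179.8030548095703), (87.14010620117188, 158.40870666503906), 88.53571319580078)
square_board 0.54 130 [236. 224.] [0.0046 0.0071 0.009 ] ((456.100341796875, 373.8506774902344), (80.70182800292969, 22.040592193603516), 6.394222736358643)
cork_mat 0.73 506 [312. 149.] [0.0049 0.0073 0.0094] ((524.1531982421875, -95.43072509765625), (87.41309356689453, 150.62139892578125), 83.3211898803711)
glue_bottle 0.66 721 [302. 190.] [0.0195 0.0811 0.1365] ((423.5448913574219, 95.71492004394531), (59.0853385925293, 269.7049560546875), 35.69554901123047)
1.1 [[-0.9057  0.4239 -0.    ]
 [ 0.4239  0.9057 -0.0001]
 [-0.     -0.0001 -1.    ]] 0.08544073856239189
```

View pics/top0.png

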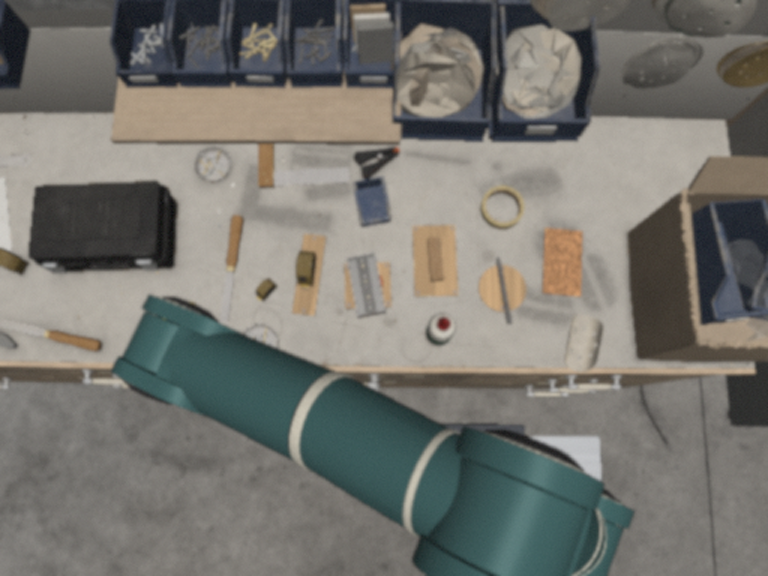

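View pics/scene0.png

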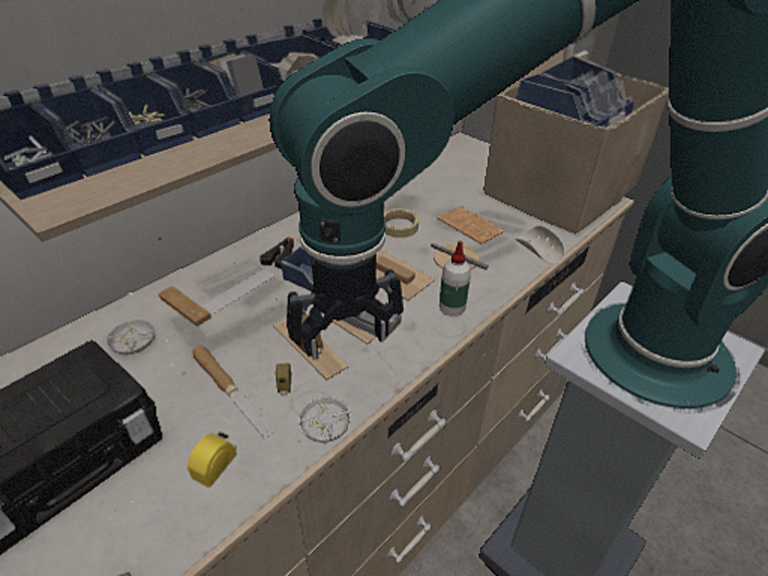

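```bash
cat >> h.py <<'E'
from scipy.optimize import minimize
def boxpts(x,y,a,L,W,z0,z1):
    # a: angle of length (y axis) from world x
    u=np.array([np.cos(a),np.sin(a)]); v=np.array([-u[1],u[0]])
    p=[np.r_[np.array([x,y])+i*L/2*u+j*W/2*v,z] for i in(-1,1) for j in(-1,1) for z in(z0,z1)]
    return np.array(p)
def iou(c,m,P,S=4):
    h=cv2.convexHull((proj(c,P)*S+S/2).astype(np.float32)).round().astype(np.int32)
    im=np.zeros((m.shape[0]*S,m.shape[1]*S),np.uint8); cv2.fillConvexPoly(im,h,1)
    M=np.kron(m.astype(np.uint8),np.ones((S,S),np.uint8))
    return (im&M).sum()/(im|M).sum()
def fit(c,m,x,y,a,L,W,z0,z1):
    f=lambda p:-iou(c,m,boxpts(p[0]/1e3,p[1]/1e3,np.radians(p[2]),L,W,z0,z1))
    p0=np.array([x*1e3,y*1e3,np.degrees(a)])
    r=minimize(f,p0,method='Nelder-Mead',options=dict(initial_simplex=[p0,p0+[6,0,0],p0+[0,6,0],p0+[0,0,8]],xatol=.1,fatol=1e-4))
    return r.x.round(1),round(-r.fun,3)
def best(q,n,near,rad=.05):
    c=cap(n); out=[]
    for m in env.masks_of(q,n):
        ys,xs=np.nonzero(m['mask']); X,ok=world(c,np.c_[xs,ys]); X=X[ok]
        if len(X) and np.linalg.norm(np.median(X[:,:2],0)-near)<rad: out.append((m,X))
    return c,out
DIM={'flat_file_mid':(.149,.011,.0085),'tape_measure_mid':(.070,.034,.061),'bit_box_mid':(.130,.062,.036),'pine_block_mid':(.095,.028,.019)}
BD={'narrow_board':(.18,.05),'large_board':(.16,.095),'square_board':(.1,.1),'round_board':(.105,.105),'cork_mat':(.15,.085)}
def measure(q,n,near,a,z0):
    c,o=best(q,n,near)
    if not o: print(q,n,'none'); return
    m,X=o[0]; L,W,H=DIM[q] if q in DIM else (*BD[q],.006)
    top=X[X[:,2]>np.percentile(X[:,2],90)-.008]
    print(q,n,round(m['conf'],2),'fit x,y,deg,iou',*fit(c,m['mask'],*near,np.radians(a),L,W,z0,z0+H),'zpct',np.percentile(X[:,2],[50,90]).round(4),'topmean',top[:,:2].mean(0).round(4))
def go(p,ydir_deg=None):
    """print yaw then tool-axis translation to TCP p with tool y at ydir_deg (mod 180)"""
    s=env.read_state(); R=np.array(s['tool_rot']); cur=np.degrees(np.arctan2(R[1,1],R[0,1])); dy=0
    if ydir_deg is not None: dy=(ydir_deg-cur+90)%180-90
    a=np.radians(-dy); Rn=R@np.array([[np.cos(a),-np.sin(a),0],[np.sin(a),np.cos(a),0],[0,0,1]])
    print('t',round(s['t'],2),'pos',np.round(s['position'],4),'ydeg',round(cur,1),'yaw',round(a,3),'then mm',(Rn.T@(np.array(p)-s['position'])*1e3).round(1),'q7',round(s['joint_pos'][6],1),'open',round(s['opening'],4))
E
cat > a.py <<'E'
from h import *
measure('flat_file_mid','top',(.457,.037),10,.006)
measure('tape_measure_mid','top',(.50,.466),-6,.006)
measure('bit_box_mid','top',(.47,.337),12,.006)
measure('pine_block_mid','top',(.522,.188),4,.006)
for q,n in [('narrow_board',(.491,.463)),('large_board',(.525,.188)),('square_board',(.470,.335)),('round_board',(.464,.04)),('cork_mat',(.526,-.092))]:
    for cam in ('top','scene'):
        c,o=best(q,cam,n)
        for m,X in o:
            X=X[(X[:,2]<.013)&(X[:,2]>.001)]; r=cv2.minAreaRect(X[:,:2].astype(np.float32)*1000); print(q,cam,round(m['conf'],2),np.round(r[0],1),np.round(r[1],1),round(r[2],1))
            if q=='round_board' and len(X)>100: print(cv2.minEnclosingCircle(X[:,:2].astype(np.float32)*1000))
c,o=best('glue_bottle','top',(.37,.17),.1)
for m,X in o: print('bottle',[ (round(h,2),X[abs(X[:,2]-h)<.015][:,:2].mean(0).round(3)) for h in (.03,.06,.1,.14)])
print(env.finger_overhang)
go((.457,.037,.256),97)
E
python3 a.py
```

```text
flat_file_mid top 0.69 fit x,y,deg,iou [459.2  39.6   8.5] 0.604 zpct [0.0158 0.0197] topmean [0.4445 0.0377]
tape_measure_mid top 0.85 fit x,y,deg,iou [496.2 467.4  -2.1] 0.839 zpct [0.0614 0.0695] topmean [0.497  0.4665]
bit_box_mid top 0.65 fit x,y,deg,iou [466.1 336.2   9. ] 0.885 zpct [0.0432 0.0465] topmean [0.4614 0.3363]
pine_block_mid top 0.68 fit x,y,deg,iou [523.8 187.7   4.5] 0.917 zpct [0.0259 0.0296] topmean [0.5215 0.1882]
narrow_board top 0.75 [491.  462.6] [ 50.8 176.7] 85.3
large_board top 0.85 [526. 187.] [158.3  96.4] 1.9
square_board top 0.85 [469.3 333. ] [ 95.9 103.1] 2.9
round_board top 0.7 [464.3  43.1] [95.2 99.6] 5.0
((464.7939147949219, 41.59257507324219), 51.71581268310547)
round_board scene 0.66 [477.6  33.7] [99.  65.9] 63.4
((465.8061828613281, 39.94062805175781), 50.49043655395508)
cork_mat top 0.81 [526.  -92.9] [ 87.5 149.2] 85.1
cork_mat scene 0.93 [524.5 -98.8] [ 96.7 153.5] 85.4
bottle [(0.03, array([0.346, 0.195])), (0.06, array([0.345, 0.189])), (0.1, array([0.357, 0.186])), (0.14, array([0.364, 0.183]))]
0.025
t 2.6 pos [0.265  0.566  0.2562] ydeg 64.9 yaw -0.56 then mm [-1.261e+02 -5.485e+02  3.000e-01] q7 -3.0 open 0.0855
```

Call:
servo_tool(increments=[{"hand": 1,"translation": [0,0,0],"yaw": -0.12},{"hand": 1,"translation": [0,0,0],"yaw": -0.12},{"hand": 0.4,"translation": [0,0,0],"yaw": -0.12},{"hand": 0,"translation": [0,0,0],"yaw": -0.12},{"hand": -0.3,"translation": [0,0,0],"yaw": -0.1},{"hand": -0.3,"translation": [-13,-40,0],"yaw": 0},{"hand": -0.3,"translation": [-13,-40,0],"yaw": 0},{"hand": -0.3,"translation": [-13,-40,0],"yaw": 0},{"hand": -0.3,"translation": [-13,-40,0],"yaw": 0},{"hand": -0.3,"translation": [-13,-40,0],"yaw": 0},{"hand": -0.3,"translation": [-13,-40,0],"yaw": 0},{"hand": -0.3,"translation": [-13,-40,0],"yaw": 0}])

```text
t: 3.8
position: [0.3953, 0.3002, 0.2565]
tool_rot: [[-0.99, -0.142, 0.0], [-0.142, 0.99, 0.0], [-0.0, 0.0, -1.0]]
ft_force: [1.1, 1.2, 0.3]
opening: 0.0294
finger_force: 0.0
```

Call:
servo_tool(increments=[{"hand": -0.3,"translation": [-9,-40,0],"yaw": 0},{"hand": -0.3,"translation": [-9,-40,0],"yaw": 0},{"hand": -0.3,"translation": [-9,-40,0],"yaw": 0},{"hand": -0.3,"translation": [-9,-40,0],"yaw": 0},{"hand": -0.3,"translation": [-9,-40,0],"yaw": 0},{"hand": -0.3,"translation": [-9,-40,0],"yaw": 0},{"hand": -0.3,"translation": [0,0,0],"yaw": 0},{"hand": -0.3,"translation": [0,0,0],"yaw": 0}])

```text
t: 4.6
position: [0.4823, 0.0712, 0.2563]
tool_rot: [[-0.99, -0.14, 0.0], [-0.14, 0.99, -0.0], [-0.0, -0.0, -1.0]]
ft_force: [-1.7, 0.2, 0.4]
opening: 0.0301
finger_force: 0.0
```

```bash
cat > b.py <<'E'
from h import *
c=cap('scene'); save(c,'scene1.png')
c=cap('top'); save(c,'top1.png')
measure('tape_measure_mid','scene',(.50,.466),-6,.006)
measure('bit_box_mid','scene',(.466,.337),10,.006)
measure('flat_file_mid','scene',(.459,.039),8.5,.006)
measure('pine_block_mid','scene',(.522,.188),4,.006)
for q,n in [('narrow_board',(.491,.463)),('large_board',(.525,.188)),('square_board',(.470,.335)),('round_board',(.464,.04)),('cork_mat',(.526,-.092))]:
    for cam in ('scene',):
        c,o=best(q,cam,n)
        for m,X in o:
            X=X[(X[:,2]<.013)&(X[:,2]>.001)]; r=cv2.minAreaRect(X[:,:2].astype(np.float32)*1000); print(q,cam,round(m['conf'],2),np.round(r[0],1),np.round(r[1],1),round(r[2],1))
c,o=best('glue_bottle','scene',(.37,.17),.1)
for m,X in o: print('bottle',m['xy'],[ (round(h,2),X[abs(X[:,2]-h)<.015][:,:2].mean(0).round(3)) for h in (.03,.06,.1,.14)])
go((.457,.037,.1),98.5)
E
python3 b.py
```

```text
tape_measure_mid scene 0.75 fit x,y,deg,iou [497.1 465.4 -10.2] 0.837 zpct [0.047  0.0676] topmean [0.4956 0.4668]
bit_box_mid scene 0.6 fit x,y,deg,iou [466.6 333.5   7.3] 0.939 zpct [0.0416 0.0441] topmean [0.46   0.3382]
flat_file_mid scene 0.55 fit x,y,deg,iou [463.3  36.4   7.3] 0.508 zpct [0.0143 0.017 ] topmean [0.4468 0.0389]
pine_block_mid scene 0.62 fit x,y,deg,iou [526.2 183.9   1.6] 0.933 zpct [0.0243 0.0277] topmean [0.521  0.1888]
large_board scene 0.79 [522.2 183.2] [163.3 104.2] 2.7
square_board scene 0.48 [464.2 372.3] [99.2 23.4] 2.8
round_board scene 0.71 [467.9  35.4] [101.4  99.6] 39.1
cork_mat scene 0.62 [528.2 -98.1] [ 94.4 159.1] 85.6
bottle [305.0, 190.3] [(0.03, array([0.351, 0.198])), (0.06, array([0.351, 0.199])), (0.1, array([0.353, 0.196])), (0.14, array([0.36 , 0.186]))]
t 5.7 pos [0.4822 0.0718 0.2563] ydeg 98.1 yaw -0.006 then mm [ 30.1 -30.7 156.3] q7 88.2 open 0.0298
```

Call:
servo_tool(increments=[{"hand": -0.3,"translation": [13,-15,40],"yaw": 0},{"hand": -0.3,"translation": [13,-15,40],"yaw": 0},{"hand": -0.3,"translation": [0,0,40],"yaw": 0},{"hand": -0.3,"translation": [0,0,40],"yaw": 0},{"hand": -0.3,"translation": [0,0,20],"yaw": 0},{"hand": -0.3,"translation": [0,0,20],"yaw": 0},{"hand": -0.3,"translation": [0,0,10],"yaw": 0},{"hand": -0.3,"translation": [0,0,0],"yaw": 0}])

```text
t: 6.5
position: [0.4602, 0.0383, 0.0455]
tool_rot: [[-0.99, -0.142, -0.002], [-0.142, 0.99, -0.0], [0.002, -0.0, -1.0]]
ft_force: [-0.6, 0.7, 0.4]
opening: 0.03
finger_force: 0.0
```

```bash
python3 - <<'E'
from h import *
c=cap('scene'); save(c,'s2.png')
im=c['img'][130:270,180:390,::-1]; cv2.imwrite('pics/s2c.png',cv2.resize(im,None,fx=3.6,fy=3.6,interpolation=cv2.INTER_CUBIC))
go((.460,.038,.034),98)
E
```

```text
t 6.55 pos [0.4607 0.0384 0.0464] ydeg 98.1 yaw 0.002 then mm [ 0.7 -0.3 12.4] q7 97.2 open 0.0299
```

View pics/s2c.png

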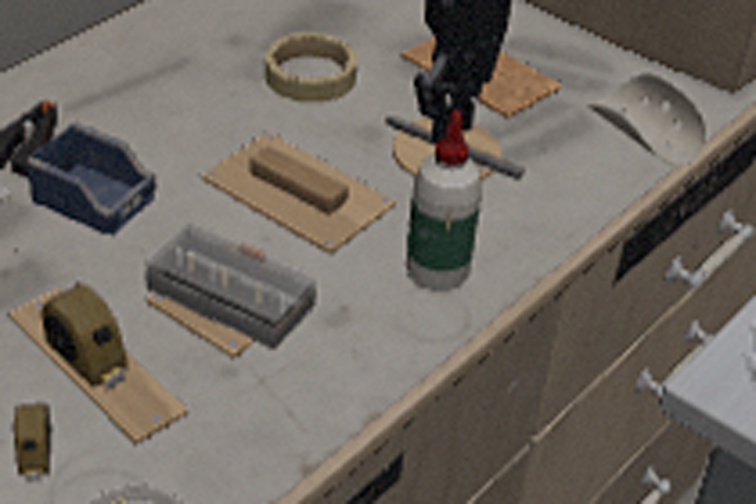

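The crop shows the gripper straddling the file over the round board, the bottle upright at (445,215), and the box's orange tab on its far (-y) side at (250,250).

Call:
servo_tool(increments=[{"hand": -0.3,"translation": [0,0,6],"yaw": 0},{"hand": -0.3,"translation": [0,0,6],"yaw": 0},{"hand": -0.3,"translation": [0,0,0],"yaw": 0},{"hand": -1,"translation": [0,0,0],"yaw": 0},{"hand": -1,"translation": [0,0,0],"yaw": 0},{"hand": -1,"translation": [0,0,0],"yaw": 0},{"hand": -1,"translation": [0,0,0],"yaw": 0},{"hand": -1,"translation": [0,0,0],"yaw": 0}], grip_force=50)

```text
t: 7.35
position: [0.4608, 0.0385, 0.0346]
tool_rot: [[-0.99, -0.142, 0.0], [-0.142, 0.99, 0.0], [-0.0, -0.0, -1.0]]
ft_force: [-2.1, -0.4, 6.3]
opening: 0.0084
finger_force: 49.1
```

Call:
servo_tool(increments=[{"hand": -1,"translation": [0,0,-20],"yaw": 0},{"hand": -1,"translation": [0,0,-40],"yaw": 0},{"hand": -1,"translation": [0,0,-30],"yaw": 0},{"hand": -1,"translation": [0,0,0],"yaw": 0}])

```text
t: 7.75
position: [0.4625, 0.0387, 0.1278]
tool_rot: [[-0.99, -0.142, 0.006], [-0.142, 0.99, 0.001], [-0.006, 0.0, -1.0]]
ft_force: [0.1, -0.0, -1.5]
opening: 0.0091
finger_force: 49.2
```

```bash
python3 - <<'E'
from h import *
c=cap('scene')
im=c['img'][120:230,250,::-1] if 0 else c['img'][100:220,240:400,::-1]; cv2.imwrite('pics/s3c.png',cv2.resize(im,None,fx=4.5,fy=4.5,interpolation=cv2.INTER_CUBIC))
c,o=best('flat_file_mid','scene',(.46,.038),.1)
for m,X in o:
    print(m['conf'],np.percentile(X[:,2],[5,50,95])); ax=X-np.median(X,0)
go((.525,-.095,.1),90)
E
```

```text
0.49 [0.00838096 0.10520888 0.10798339]
t 7.9 pos [0.4604 0.0385 0.1239] ydeg 98.2 yaw 0.142 then mm [ -64.6 -133.5   23.9] q7 94.9 open 0.0091
```

View pics/s3c.png

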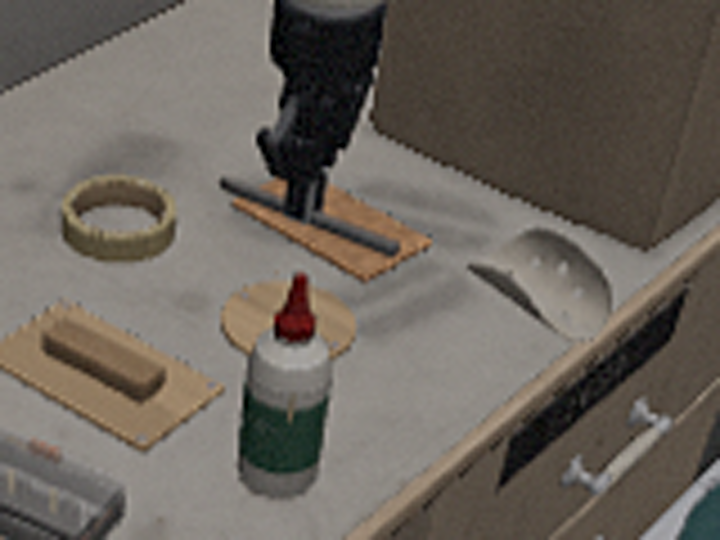

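Call:
servo_tool(increments=[{"hand": -1,"translation": [0,0,0],"yaw": 0.115},{"hand": -1,"translation": [0,0,0],"yaw": 0.115},{"hand": -1,"translation": [-19,-32,0],"yaw": 0},{"hand": -1,"translation": [-19,-32,0],"yaw": 0},{"hand": -1,"translation": [-19,-32,0],"yaw": 0},{"hand": -1,"translation": [-19,-32,20],"yaw": 0},{"hand": -1,"translation": [0,0,35],"yaw": 0},{"hand": -1,"translation": [0,0,20],"yaw": 0},{"hand": -1,"translation": [0,0,5],"yaw": 0},{"hand": -1,"translation": [0,0,0],"yaw": 0},{"hand": -1,"translation": [0,0,0],"yaw": 0}])

```text
t: 9.0
position: [0.5255, -0.0957, 0.0449]
tool_rot: [[-0.996, 0.087, 0.0], [0.087, 0.996, -0.0], [-0.001, -0.0, -1.0]]
ft_force: [0.8, -0.2, 0.0]
opening: 0.0089
finger_force: 49.2
```

Call:
servo_tool(increments=[{"hand": -1,"translation": [0,0,4],"yaw": 0},{"hand": -1,"translation": [0,0,3],"yaw": 0},{"hand": -1,"translation": [0,0,1],"yaw": 0},{"hand": -1,"translation": [0,0,0],"yaw": 0}])

```text
t: 9.4
position: [0.5252, -0.0957, 0.0363]
tool_rot: [[-0.996, 0.088, -0.0], [0.088, 0.996, -0.0], [0.0, -0.0, -1.0]]
ft_force: [-0.1, 0.1, -0.9]
opening: 0.009
finger_force: 49.2
```

Call:
servo_tool(increments=[{"hand": -1,"translation": [0,0,1],"yaw": 0},{"hand": -1,"translation": [0,0,0.5],"yaw": 0},{"hand": -1,"translation": [0,0,0],"yaw": 0},{"hand": -0.6,"translation": [0,0,0],"yaw": 0},{"hand": -0.3,"translation": [0,0,0],"yaw": 0},{"hand": -0.3,"translation": [0,0,0],"yaw": 0},{"hand": -0.3,"translation": [0,0,-20],"yaw": 0},{"hand": -0.3,"translation": [0,0,-40],"yaw": 0},{"hand": -0.3,"translation": [0,0,-40],"yaw": 0},{"hand": -0.3,"translation": [0,0,-40],"yaw": 0},{"hand": -0.3,"translation": [0,0,0],"yaw": 0}])

```text
t: 10.5
position: [0.5273, -0.0962, 0.1797]
tool_rot: [[-0.996, 0.088, 0.007], [0.088, 0.996, -0.0], [-0.007, 0.0, -1.0]]
ft_force: [1.3, -0.3, -0.5]
opening: 0.03
finger_force: 0.0
```

```bash
cat > c.py <<'E'
from h import *
c,o=best('flat_file_mid','scene',(.525,-.095),.05)
m,X=o[0]; print(np.percentile(X[:,2],[50,90,97]))
cs,oc=best('cork_mat','scene',(.525,-.095)); print('cork z',np.median(oc[0][1][:,2]))
im=c['img'][110:190,260:380,::-1]; cv2.imwrite('pics/s4c.png',cv2.resize(im,None,fx=6,fy=6,interpolation=cv2.INTER_CUBIC))
measure('flat_file_mid','scene',(.525,-.095),-5,.006)
go((.497,.466,.25),84)
E
python3 c.py
```

```text
[0.01424564 0.01714446 0.01849869]
cork z 0.007183861175855497
flat_file_mid scene 0.49 fit x,y,deg,iou [530.9 -97.5  -5.8] 0.577 zpct [0.0145 0.0174] topmean [ 0.5167 -0.0919]
t 10.8 pos [ 0.5247 -0.0957  0.1738] ydeg 85.0 yaw 0.017 then mm [ 86.4 555.7 -76.2] q7 99.3 open 0.0301
```

View pics/s4c.png

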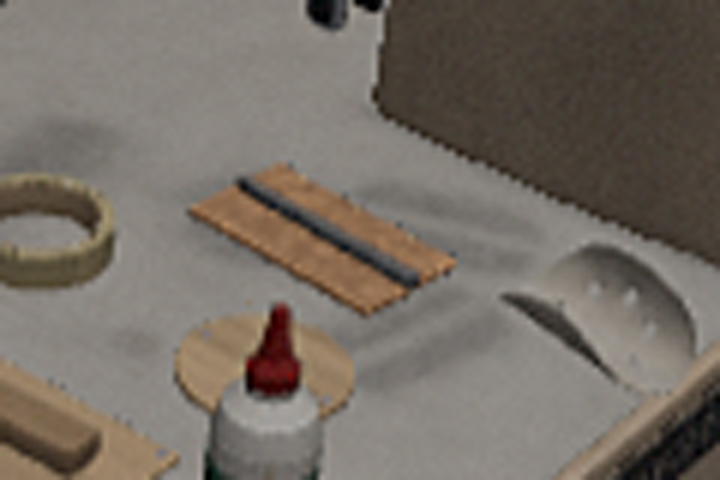

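Call:
servo_tool(increments=[{"hand": 0.6,"translation": [6,40,0],"yaw": 0.017},{"hand": 0.6,"translation": [6,40,0],"yaw": 0},{"hand": 0.6,"translation": [6,40,0],"yaw": 0},{"hand": 0.6,"translation": [6,40,0],"yaw": 0},{"hand": 0.6,"translation": [6,40,0],"yaw": 0},{"hand": 0.6,"translation": [6,40,0],"yaw": 0},{"hand": 0.6,"translation": [6,40,0],"yaw": 0},{"hand": 0.6,"translation": [6,40,0],"yaw": 0},{"hand": 0.6,"translation": [6,40,0],"yaw": 0},{"hand": 0.6,"translation": [6,40,0],"yaw": 0},{"hand": 0.6,"translation": [6,40,0],"yaw": 0},{"hand": 0.6,"translation": [6,40,0],"yaw": 0}])

```text
t: 12.0
position: [0.5025, 0.3905, 0.1737]
tool_rot: [[-0.995, 0.105, -0.001], [0.105, 0.995, -0.001], [0.001, -0.001, -1.0]]
ft_force: [1.1, -1.1, 0.6]
opening: 0.0684
finger_force: 0.0
```

Call:
servo_tool(increments=[{"hand": 0.6,"translation": [7,40,0],"yaw": 0},{"hand": 0.6,"translation": [7,36,0],"yaw": 0},{"hand": 0.6,"translation": [0,0,20],"yaw": 0},{"hand": 0.6,"translation": [0,0,20],"yaw": 0},{"hand": 0.6,"translation": [0,0,0],"yaw": 0},{"hand": 0.6,"translation": [0,0,0],"yaw": 0}])

```text
t: 12.6
position: [0.4971, 0.4658, 0.1344]
tool_rot: [[-0.994, 0.105, -0.001], [0.105, 0.994, -0.001], [0.001, -0.001, -1.0]]
ft_force: [0.3, 0.0, 0.2]
opening: 0.0687
finger_force: 0.0
```

```bash
cat > d.py <<'E'
from h import *
for cam in ('top','scene'):
    c,o=best('round_board',cam,(.464,.04))
    for m,X in o:
        ys,xs=np.nonzero(m['mask']); P=onplane(c,np.c_[xs,ys],.006)[:,:2]*1e3; print(cam,'round',P.mean(0),cv2.minEnclosingCircle(P.astype(np.float32)),X[:,2].mean())
    c,o=best('cork_mat',cam,(.526,-.092))
go((.4965,.4665,.051),84)
E
python3 d.py
```

```text
top round [464.8322681   41.79152528] ((465.4161376953125, 42.717689514160156), 49.480140686035156) 0.007736506869411118
scene round [470.10641755  36.55030476] ((464.1299133300781, 40.16659164428711), 53.13015365600586) 0.007100245322175288
t 13.0 pos [0.4972 0.4663 0.1353] ydeg 84.0 yaw -0.0 then mm [ 0.8  0.1 84.3] q7 42.6 open 0.0683
```

Call:
servo_tool(increments=[{"hand": 0.6,"translation": [0,0,30],"yaw": 0},{"hand": 0.6,"translation": [0,0,30],"yaw": 0},{"hand": 0.6,"translation": [0,0,18],"yaw": 0},{"hand": 0.6,"translation": [0,0,6],"yaw": 0},{"hand": 0.6,"translation": [0,0,0],"yaw": 0},{"hand": -1,"translation": [0,0,0],"yaw": 0},{"hand": -1,"translation": [0,0,0],"yaw": 0},{"hand": -1,"translation": [0,0,0],"yaw": 0},{"hand": -1,"translation": [0,0,0],"yaw": 0},{"hand": -1,"translation": [0,0,0],"yaw": 0},{"hand": -1,"translation": [0,0,0],"yaw": 0}], grip_force=50)

```text
t: 14.1
position: [0.4976, 0.4665, 0.0521]
tool_rot: [[-0.995, 0.105, 0.001], [0.105, 0.995, 0.001], [-0.001, 0.001, -1.0]]
ft_force: [-0.6, -1.2, 6.7]
opening: 0.0335
finger_force: 49.7
```

Call:
servo_tool(increments=[{"hand": -1,"translation": [0,0,-15],"yaw": 0},{"hand": -1,"translation": [0,0,-35],"yaw": 0},{"hand": -1,"translation": [0,0,-35],"yaw": 0},{"hand": -1,"translation": [0,-20,-15],"yaw": 0},{"hand": -1,"translation": [-1,-38,0],"yaw": 0},{"hand": -1,"translation": [-1,-38,0],"yaw": 0},{"hand": -1,"translation": [-1,-38,0],"yaw": 0},{"hand": -1,"translation": [-1,-38,0],"yaw": 0},{"hand": -1,"translation": [-1,-38,0],"yaw": 0},{"hand": -1,"translation": [-1,-38,0],"yaw": 0},{"hand": -1,"translation": [-1,-38,0],"yaw": 0},{"hand": -1,"translation": [-2,-38,0],"yaw": 0}])

```text
t: 15.3
position: [0.472, 0.1417, 0.152]
tool_rot: [[-0.995, 0.105, 0.001], [0.105, 0.995, 0.001], [-0.001, 0.001, -1.0]]
ft_force: [1.7, 0.9, -2.5]
opening: 0.0334
finger_force: 50.5
```

Call:
servo_tool(increments=[{"hand": -1,"translation": [-2,-38,0],"yaw": 0},{"hand": -1,"translation": [-2,-38,0],"yaw": 0},{"hand": -1,"translation": [0,-27,0],"yaw": 0},{"hand": -1,"translation": [0,0,35],"yaw": 0},{"hand": -1,"translation": [0,0,30],"yaw": 0},{"hand": -1,"translation": [0,0,10],"yaw": 0},{"hand": -1,"translation": [0,0,0],"yaw": 0},{"hand": -1,"translation": [0,0,0],"yaw": 0}])

```text
t: 16.1
position: [0.466, 0.0404, 0.077]
tool_rot: [[-0.995, 0.104, 0.001], [0.104, 0.995, 0.0], [-0.001, 0.0, -1.0]]
ft_force: [0.4, 0.3, -1.8]
opening: 0.0332
finger_force: 50.4
```

```bash
python3 - <<'E'
from h import *
go((.466,.0405,.0535),84)
E
```

```text
t 16.1 pos [0.466  0.0404 0.077 ] ydeg 84.0 yaw 0.0 then mm [ 0.1  0.1 23.5] q7 83.8 open 0.0332
```

Call:
servo_tool(increments=[{"hand": -1,"translation": [0,0,12],"yaw": 0},{"hand": -1,"translation": [0,0,8],"yaw": 0},{"hand": -1,"translation": [0,0,3],"yaw": 0},{"hand": -1,"translation": [0,0,1.5],"yaw": 0},{"hand": -1,"translation": [0,0,0],"yaw": 0},{"hand": -1,"translation": [0,0,0],"yaw": 0}])

```text
t: 16.7
position: [0.4651, 0.0401, 0.052]
tool_rot: [[-0.994, 0.105, -0.001], [0.105, 0.994, 0.0], [0.001, 0.0, -1.0]]
ft_force: [-10.5, -1.6, 24.6]
opening: 0.0331
finger_force: 54.4
```

Call:
servo_tool(increments=[{"hand": -1,"translation": [0,0,-0.5],"yaw": 0},{"hand": 0,"translation": [0,0,0],"yaw": 0},{"hand": 0.4,"translation": [0,0,0],"yaw": 0},{"hand": 0.4,"translation": [0,0,0],"yaw": 0},{"hand": 0.4,"translation": [0,0,-30],"yaw": 0},{"hand": 0.4,"translation": [0,0,-40],"yaw": 0},{"hand": 0.4,"translation": [0,0,-30],"yaw": 0},{"hand": 0.4,"translation": [-15,-35,0],"yaw": 0},{"hand": 0.4,"translation": [-15,-35,0],"yaw": 0},{"hand": 0.1,"translation": [-15,-35,0],"yaw": 0},{"hand": -0.3,"translation": [-15,-35,0],"yaw": 0},{"hand": -0.3,"translation": [0,0,0],"yaw": 0}])

```text
t: 17.9
position: [0.511, -0.1103, 0.1519]
tool_rot: [[-0.994, 0.11, 0.001], [0.11, 0.994, -0.002], [-0.001, -0.002, -1.0]]
ft_force: [0.7, 0.3, 0.9]
opening: 0.03
finger_force: 0.0
```

```bash
python3 - <<'E'
from h import *
for cam in ('top','scene'): measure('tape_measure_mid',cam,(.466,.04),-6,.006)
for cam in ('top','scene'): measure('narrow_board',cam,(.491,.463),-5,0)
for cam in ('top','scene'): measure('flat_file_mid',cam,(.525,-.095),-5,.006)
for cam in ('top','scene'): measure('cork_mat',cam,(.525,-.095),-5,0)
go((.5252,-.0957,.1),85)
E
```

```text
tape_measure_mid top 0.64 fit x,y,deg,iou [458.4  44.9 -11.7] 0.759 zpct [0.0614 0.0681] topmean [0.4659 0.0438]
tape_measure_mid scene 0.63 fit x,y,deg,iou [467.7  39.8  -6. ] 0.619 zpct [0.0498 0.068 ] topmean [0.4589 0.0505]
narrow_board top 0.6 fit x,y,deg,iou [492.9 464.1  -6.4] 0.943 zpct [0.008  0.0116] topmean [0.4888 0.4633]
narrow_board scene 0.8 fit x,y,deg,iou [493.6 459.6  -5.8] 0.918 zpct [0.0072 0.0092] topmean [0.4836 0.4629]
flat_file_mid top none
flat_file_mid scene 0.46 fit x,y,deg,iou [526.8 -97.8  -4.9] 0.759 zpct [0.0143 0.017 ] topmean [ 0.518 -0.093]
cork_mat top 0.82 fit x,y,deg,iou [526.9 -95.   -5.6] 0.6 zpct [0.0072 0.0109] topmean [ 0.512  -0.0876]
cork_mat scene 0.65 fit x,y,deg,iou [526.  -98.5  -5.5] 0.79 zpct [0.0072 0.0097] topmean [ 0.5171 -0.0893]
t 18.7 pos [ 0.5104 -0.1053  0.1518] ydeg 84.0 yaw -0.017 then mm [-13.9  10.9  51.8] q7 100.4 open 0.0297
```

Call:
servo_tool(increments=[{"hand": -0.3,"translation": [-16,10.5,10],"yaw": -0.017},{"hand": -0.3,"translation": [0,0,35],"yaw": 0},{"hand": -0.3,"translation": [0,0,35],"yaw": 0},{"hand": -0.3,"translation": [0,0,20],"yaw": 0},{"hand": -0.3,"translation": [0,0,10],"yaw": 0},{"hand": -0.3,"translation": [0,0,6],"yaw": 0},{"hand": -0.3,"translation": [0,0,1],"yaw": 0},{"hand": -0.3,"translation": [0,0,0],"yaw": 0},{"hand": -1,"translation": [0,0,0],"yaw": 0},{"hand": -1,"translation": [0,0,0],"yaw": 0},{"hand": -1,"translation": [0,0,0],"yaw": 0},{"hand": -1,"translation": [0,0,0],"yaw": 0}], grip_force=40)

```text
t: 19.9
position: [0.5279, -0.0966, 0.0358]
tool_rot: [[-0.996, 0.088, 0.001], [0.088, 0.996, -0.0], [-0.001, 0.0, -1.0]]
ft_force: [-1.3, 1.1, 7.2]
opening: 0.0091
finger_force: 39.1
```

Call:
servo_tool(increments=[{"hand": -1,"translation": [0,0,-15],"yaw": 0},{"hand": -1,"translation": [0,0,-35],"yaw": 0},{"hand": -1,"translation": [0,0,-40],"yaw": 0},{"hand": -1,"translation": [0,0,-30],"yaw": 0.017},{"hand": -1,"translation": [6,40,0],"yaw": 0},{"hand": -1,"translation": [6,40,0],"yaw": 0},{"hand": -1,"translation": [6,40,0],"yaw": 0},{"hand": -1,"translation": [6,40,0],"yaw": 0},{"hand": -1,"translation": [6,40,0],"yaw": 0},{"hand": -1,"translation": [6,40,0],"yaw": 0},{"hand": -1,"translation": [6,40,0],"yaw": 0},{"hand": -1,"translation": [6,40,0],"yaw": 0}])

```text
t: 21.1
position: [0.513, 0.2283, 0.1563]
tool_rot: [[-0.994, 0.105, 0.001], [0.105, 0.994, 0.0], [-0.001, 0.0, -1.0]]
ft_force: [1.4, 0.5, -0.8]
opening: 0.009
finger_force: 39.3
```

Call:
servo_tool(increments=[{"hand": -1,"translation": [7,40,0],"yaw": 0},{"hand": -1,"translation": [7,40,0],"yaw": 0},{"hand": -1,"translation": [7,40,0],"yaw": 0},{"hand": -1,"translation": [8,40,0],"yaw": 0},{"hand": -1,"translation": [8,40,0],"yaw": 0},{"hand": -1,"translation": [7,32,0],"yaw": 0},{"hand": -1,"translation": [0,0,40],"yaw": 0},{"hand": -1,"translation": [0,0,35],"yaw": 0},{"hand": -1,"translation": [0,0,25],"yaw": 0},{"hand": -1,"translation": [0,0,5],"yaw": 0},{"hand": -1,"translation": [0,0,0],"yaw": 0},{"hand": -1,"translation": [0,0,0],"yaw": 0}])

```text
t: 22.3
position: [0.4944, 0.4626, 0.0519]
tool_rot: [[-0.995, 0.105, 0.002], [0.105, 0.995, 0.001], [-0.002, 0.002, -1.0]]
ft_force: [0.2, -0.5, -0.4]
opening: 0.009
finger_force: 39.3
```

```bash
python3 - <<'E'
from h import *
measure('flat_file_mid','scene',(.493,.462),-6,.018)
go((.4935,.462,.036),84)
E
```

```text
flat_file_mid scene 0.54 fit x,y,deg,iou [495.  461.3  -4.9] 0.423 zpct [0.0314 0.0338] topmean [0.4497 0.469 ]
t 22.4 pos [0.4943 0.4626 0.0517] ydeg 84.0 yaw -0.0 then mm [ 0.8 -0.7 15.7] q7 44.5 open 0.0087
```

Call:
servo_tool(increments=[{"hand": -1,"translation": [1,-0.5,9],"yaw": 0},{"hand": -1,"translation": [0,0,5],"yaw": 0},{"hand": -1,"translation": [0,0,1.5],"yaw": 0},{"hand": -1,"translation": [0,0,0],"yaw": 0},{"hand": -0.6,"translation": [0,0,0],"yaw": 0},{"hand": -0.3,"translation": [0,0,0],"yaw": 0},{"hand": -0.3,"translation": [0,0,0],"yaw": 0},{"hand": -0.3,"translation": [0,0,-20],"yaw": 0},{"hand": -0.3,"translation": [0,0,-40],"yaw": 0},{"hand": -0.3,"translation": [0,0,-40],"yaw": 0},{"hand": -0.3,"translation": [0,0,-20],"yaw": 0},{"hand": 0,"translation": [0,0,0],"yaw": 0}])

```text
t: 23.6
position: [0.4937, 0.4626, 0.1575]
tool_rot: [[-0.994, 0.105, 0.003], [0.105, 0.994, 0.003], [-0.003, 0.004, -1.0]]
ft_force: [-0.2, 0.5, 0.3]
opening: 0.0419
finger_force: 0.0
```

```bash
python3 - <<'E'
from h import *
go((.525,.186,.15),93)
E
```

```text
t 23.6 pos [0.4937 0.4626 0.1575] ydeg 84.0 yaw -0.157 then mm [ -16.7 -277.8    6.7] q7 43.5 open 0.0419
```

Call:
servo_tool(increments=[{"hand": 0.2,"translation": [0,0,0],"yaw": -0.08},{"hand": 0.3,"translation": [0,0,0],"yaw": -0.077},{"hand": 0.3,"translation": [-2.4,-39.7,0],"yaw": 0},{"hand": 0.3,"translation": [-2.4,-39.7,0],"yaw": 0},{"hand": 0.3,"translation": [-2.4,-39.7,0],"yaw": 0},{"hand": 0.3,"translation": [-2.4,-39.7,0],"yaw": 0},{"hand": 0.3,"translation": [-2.4,-39.7,0],"yaw": 0},{"hand": 0.3,"translation": [-2.4,-39.7,0],"yaw": 0},{"hand": 0.3,"translation": [-2.4,-39.7,0],"yaw": 0},{"hand": 0.3,"translation": [0,0,40],"yaw": 0},{"hand": 0.3,"translation": [0,0,30],"yaw": 0},{"hand": 0.3,"translation": [0,0,0],"yaw": 0}])

```text
t: 24.8
position: [0.5217, 0.1839, 0.0805]
tool_rot: [[-0.999, -0.052, -0.006], [-0.052, 0.999, -0.003], [0.006, -0.002, -1.0]]
ft_force: [-0.6, 0.4, -0.0]
opening: 0.0554
finger_force: 0.0
```

```bash
python3 - <<'E'
from h import *
c=cap('scene')
im=c['img'][130:280,170:370,::-1]; cv2.imwrite('pics/s5c.png',cv2.resize(im,None,fx=3.8,fy=3.8,interpolation=cv2.INTER_CUBIC))
for cam in ('top','scene'): measure('flat_file_mid',cam,(.493,.462),-6,.006)
for cam in ('top','scene'): measure('narrow_board',cam,(.493,.462),-6,0)
for cam in ('top','scene'): measure('tape_measure_mid',cam,(.466,.04),-6,.006)
go((.525,.186,.038),93)
E
```

```text
flat_file_mid top 0.62 fit x,y,deg,iou [492.1 464.4  -6.5] 0.781 zpct [0.0154 0.0196] topmean [0.4811 0.4643]
flat_file_mid scene 0.57 fit x,y,deg,iou [488.6 461.1  -6.4] 0.837 zpct [0.0146 0.0173] topmean [0.4763 0.4645]
narrow_board top 0.86 fit x,y,deg,iou [493.8 463.7  -6.6] 0.88 zpct [0.0086 0.0141] topmean [0.492  0.4627]
narrow_board scene 0.93 fit x,y,deg,iou [493.  460.7  -6.8] 0.598 zpct [0.0072 0.0091] topmean [0.4841 0.4675]
tape_measure_mid top none
tape_measure_mid scene 0.74 fit x,y,deg,iou [470.2  37.3 -19.2] 0.52 zpct [0.0541 0.0677] topmean [0.4594 0.0492]
t 25.45 pos [0.524  0.185  0.0845] ydeg 93.0 yaw -0.0 then mm [-1.1  0.9 46.5] q7 76.8 open 0.0552
```

View pics/s5c.png

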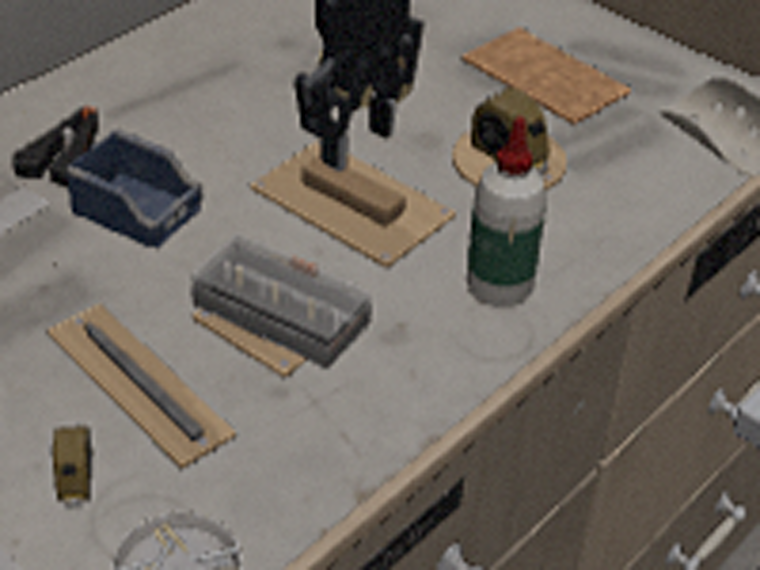

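The crop shows the file centred on the narrow board, the tape measure upright on the round board, and the jaws above the pine block.

Call:
servo_tool(increments=[{"hand": 0.3,"translation": [-1,1,25],"yaw": 0},{"hand": 0.3,"translation": [0,0,17],"yaw": 0},{"hand": 0.3,"translation": [0,0,5],"yaw": 0},{"hand": 0.3,"translation": [0,0,0],"yaw": 0},{"hand": -1,"translation": [0,0,0],"yaw": 0},{"hand": -1,"translation": [0,0,0],"yaw": 0},{"hand": -1,"translation": [0,0,0],"yaw": 0},{"hand": -1,"translation": [0,0,0],"yaw": 0},{"hand": -1,"translation": [0,0,0],"yaw": 0},{"hand": -1,"translation": [0,0,0],"yaw": 0}], grip_force=40)

```text
t: 26.45
position: [0.5254, 0.1862, 0.0384]
tool_rot: [[-0.999, -0.052, 0.001], [-0.052, 0.999, 0.001], [-0.001, 0.0, -1.0]]
ft_force: [-1.9, -0.8, 5.8]
opening: 0.0269
finger_force: 39.8
```

Call:
servo_tool(increments=[{"hand": -1,"translation": [0,0,-15],"yaw": 0},{"hand": -1,"translation": [0,0,-40],"yaw": 0},{"hand": -1,"translation": [0,0,-45],"yaw": 0},{"hand": -1,"translation": [2,-40,0],"yaw": 0},{"hand": -1,"translation": [2,-40,0],"yaw": 0},{"hand": -1,"translation": [2,-40,0],"yaw": 0},{"hand": -1,"translation": [2,-40,0],"yaw": 0},{"hand": -1,"translation": [2,-40,0],"yaw": 0},{"hand": -1,"translation": [2,-40,0],"yaw": 0},{"hand": -1,"translation": [2,-40,0],"yaw": 0},{"hand": -1,"translation": [0,0,40],"yaw": 0},{"hand": -1,"translation": [0,0,40],"yaw": 0}])

```text
t: 27.65
position: [0.5265, -0.0957, 0.0586]
tool_rot: [[-0.999, -0.05, 0.004], [-0.05, 0.999, -0.0], [-0.004, -0.001, -1.0]]
ft_force: [1.0, 0.9, -0.7]
opening: 0.0272
finger_force: 39.9
```

Call:
servo_tool(increments=[{"hand": -1,"translation": [0,0,12],"yaw": 0},{"hand": -1,"translation": [0,0,5],"yaw": 0},{"hand": -1,"translation": [0,0,2],"yaw": 0},{"hand": -1,"translation": [0,0,0],"yaw": 0},{"hand": -1,"translation": [0,0,0],"yaw": 0}])

```text
t: 28.15
position: [0.5262, -0.0943, 0.0396]
tool_rot: [[-0.999, -0.052, 0.002], [-0.052, 0.999, -0.0], [-0.002, -0.0, -1.0]]
ft_force: [0.3, 0.5, -1.2]
opening: 0.0271
finger_force: 39.9
```

Call:
servo_tool(increments=[{"hand": -1,"translation": [0,0,1],"yaw": 0},{"hand": -1,"translation": [0,0,0],"yaw": 0},{"hand": -0.2,"translation": [0,0,0],"yaw": 0},{"hand": 0,"translation": [0,0,0],"yaw": 0},{"hand": 0,"translation": [0,0,0],"yaw": 0},{"hand": 0.2,"translation": [0,0,-20],"yaw": 0},{"hand": 0.5,"translation": [0,0,-40],"yaw": 0},{"hand": 1,"translation": [0,0,-45],"yaw": 0},{"hand": 1,"translation": [0,0,-10],"yaw": -0.087},{"hand": 1,"translation": [0,0,0],"yaw": 0}])

```text
t: 29.15
position: [0.5264, -0.0944, 0.1543]
tool_rot: [[-0.99, -0.141, 0.004], [-0.141, 0.99, -0.0], [-0.004, -0.001, -1.0]]
ft_force: [-0.4, -0.3, -0.7]
opening: 0.0854
finger_force: 0.0
```

```bash
python3 - <<'E'
from h import *
measure('pine_block_mid','scene',(.526,-.096),3,.006)
for cam in ('top','scene'): measure('bit_box_mid',cam,(.466,.335),8,.006)
for cam in ('top','scene'): measure('large_board',cam,(.525,.186),3,0)
go((.494,.339,.032),98)
E
```

```text
pine_block_mid scene 0.7 fit x,y,deg,iou [531.5 -96.7  -3.7] 0.784 zpct [0.0248 0.0278] topmean [ 0.5204 -0.0882]
bit_box_mid top none
bit_box_mid scene 0.61 fit x,y,deg,iou [464.1 333.5  11.5] 0.95 zpct [0.0414 0.0441] topmean [0.4602 0.3383]
large_board top 0.68 fit x,y,deg,iou [526.5 187.9   2.1] 0.951 zpct [0.0073 0.011 ] topmean [0.5239 0.1872]
large_board scene 0.64 fit x,y,deg,iou [5.304e+02 1.855e+02 2.000e-01] 0.892 zpct [0.0073 0.0092] topmean [0.524  0.1904]
t 29.65 pos [ 0.5254 -0.0943  0.1519] ydeg 98.0 yaw -0.001 then mm [-29.3 433.5 119.9] q7 111.5 open 0.0854
```

Call:
servo_tool(increments=[{"hand": 1,"translation": [-2.7,39.4,0],"yaw": 0},{"hand": 1,"translation": [-2.7,39.4,0],"yaw": 0},{"hand": 1,"translation": [-2.7,39.4,0],"yaw": 0},{"hand": 1,"translation": [-2.7,39.4,0],"yaw": 0},{"hand": 1,"translation": [-2.7,39.4,0],"yaw": 0},{"hand": 1,"translation": [-2.7,39.4,0],"yaw": 0},{"hand": 1,"translation": [-2.7,39.4,0],"yaw": 0},{"hand": 1,"translation": [-2.7,39.4,0],"yaw": 0},{"hand": 1,"translation": [-2.7,39.4,0],"yaw": 0},{"hand": 1,"translation": [-2.7,39.4,0],"yaw": 0},{"hand": 1,"translation": [-2.3,39.5,0],"yaw": 0},{"hand": 1,"translation": [0,0,40],"yaw": -0.017}])

```text
t: 30.85
position: [0.4947, 0.3466, 0.1155]
tool_rot: [[-0.987, -0.162, 0.005], [-0.162, 0.987, 0.007], [-0.006, 0.006, -1.0]]
ft_force: [0.9, 0.1, -0.8]
opening: 0.0855
finger_force: 0.0
```

Call:
servo_tool(increments=[{"hand": 1,"translation": [0,0,20],"yaw": 0},{"hand": 1,"translation": [0,0,0],"yaw": 0},{"hand": 1,"translation": [0,0,0],"yaw": 0}])

```text
t: 31.15
position: [0.4946, 0.3389, 0.0927]
tool_rot: [[-0.988, -0.155, -0.0], [-0.155, 0.988, -0.0], [0.0, -0.0, -1.0]]
ft_force: [0.2, 0.3, 1.3]
opening: 0.0855
finger_force: 0.0
```

```bash
python3 - <<'E'
from h import *
c=cap('scene')
im=c['img'][160:280,190:350,::-1]; cv2.imwrite('pics/s6c.png',cv2.resize(im,None,fx=4.5,fy=4.5,interpolation=cv2.INTER_CUBIC))
go((.494,.339,.032),99)
E
```

```text
t 31.2 pos [0.495  0.3391 0.0934] ydeg 98.9 yaw -0.002 then mm [ 1.   0.  61.4] q7 65.6 open 0.0854
```

View pics/s6c.png

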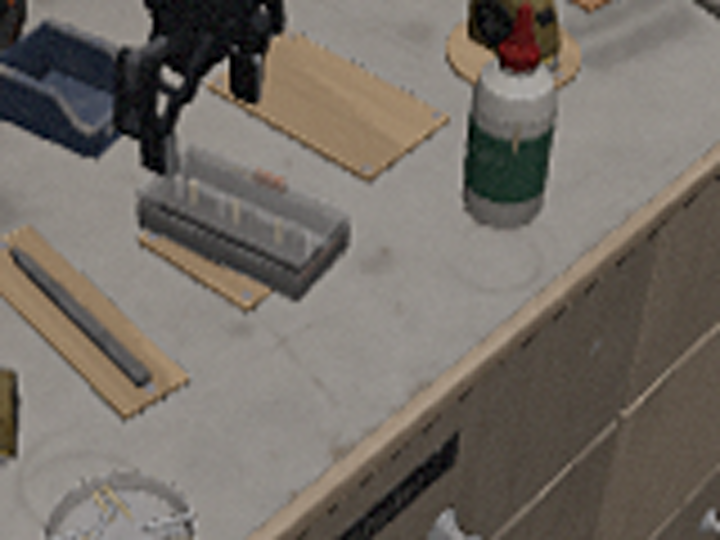

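The jaws straddle the far half of the box, clear of the orange tab at (268,180).

Call:
servo_tool(increments=[{"hand": 1,"translation": [0,0,25],"yaw": 0},{"hand": 1,"translation": [0,0,12],"yaw": 0},{"hand": 1,"translation": [0,0,8],"yaw": 0},{"hand": 1,"translation": [0,0,0],"yaw": 0}])

```text
t: 31.6
position: [0.4942, 0.3388, 0.047]
tool_rot: [[-0.988, -0.155, -0.001], [-0.155, 0.988, -0.001], [0.001, -0.0, -1.0]]
ft_force: [-0.7, -0.6, 0.2]
opening: 0.0854
finger_force: 0.0
```

Call:
servo_tool(increments=[{"hand": 1,"translation": [0,0,10],"yaw": 0},{"hand": 1,"translation": [0,0,6],"yaw": 0},{"hand": 1,"translation": [0,0,0],"yaw": 0},{"hand": -1,"translation": [0,0,0],"yaw": 0},{"hand": -1,"translation": [0,0,0],"yaw": 0},{"hand": -1,"translation": [0,0,0],"yaw": 0},{"hand": -1,"translation": [0,0,0],"yaw": 0},{"hand": -1,"translation": [0,0,0],"yaw": 0}], grip_force=70)

```text
t: 32.4
position: [0.4947, 0.3393, 0.0319]
tool_rot: [[-0.988, -0.156, 0.001], [-0.156, 0.988, 0.0], [-0.001, 0.0, -1.0]]
ft_force: [-1.2, -0.4, 5.2]
opening: 0.0614
finger_force: 76.3
```

Call:
servo_tool(increments=[{"hand": -1,"translation": [0,0,-8],"yaw": 0},{"hand": -1,"translation": [0,0,-20],"yaw": 0},{"hand": -1,"translation": [0,0,-20],"yaw": 0},{"hand": -1,"translation": [0,0,-10],"yaw": 0.061},{"hand": -1,"translation": [0,0,0],"yaw": 0.061},{"hand": -1,"translation": [-11,-31,0],"yaw": 0},{"hand": -1,"translation": [-11,-31,0],"yaw": 0},{"hand": -1,"translation": [-11,-31,0],"yaw": 0},{"hand": -1,"translation": [-11,-30,0],"yaw": 0},{"hand": -1,"translation": [-12,-30,0],"yaw": 0},{"hand": -1,"translation": [0,0,0],"yaw": 0},{"hand": -1,"translation": [0,0,0],"yaw": 0}])

```text
t: 33.6
position: [0.5558, 0.1875, 0.0897]
tool_rot: [[-0.999, -0.033, 0.0], [-0.033, 0.999, 0.0], [-0.0, 0.0, -1.0]]
ft_force: [-0.8, 0.9, -1.0]
opening: 0.0609
finger_force: 76.2
```

```bash
python3 - <<'E'
from h import *
c=cap('scene')
im=c['img'][130:250,200:360,::-1]; cv2.imwrite('pics/s7c.png',cv2.resize(im,None,fx=4.5,fy=4.5,interpolation=cv2.INTER_CUBIC))
s=env.read_state(); dz=s['position'][2]-.0319
for cam in ('scene','top'): measure('bit_box_mid',cam,(.527,.187),2,.006+dz)
for cam in ('top','scene'): measure('square_board',cam,(.47,.334),3,0)
go((.5564,.188,.0325),92)
E
```

```text
bit_box_mid scene 0.65 fit x,y,deg,iou [525.1 186.   -1.2] 0.769 zpct [0.0988 0.1015] topmean [0.5087 0.1894]
bit_box_mid top 0.61 fit x,y,deg,iou [524.  189.4   2.2] 0.649 zpct [0.1002 0.1034] topmean [0.5004 0.1902]
square_board top 0.75 fit x,y,deg,iou [470.3 336.5   1. ] 0.899 zpct [0.008  0.0115] topmean [0.4664 0.336 ]
square_board scene 0.66 fit x,y,deg,iou [470.8 330.5   2.5] 0.941 zpct [0.007  0.0091] topmean [0.466  0.3353]
t 34.05 pos [0.5554 0.1884 0.0893] ydeg 92.0 yaw -0.0 then mm [-1.  -0.4 56.8] q7 75.9 open 0.0613
```

View pics/s7c.png

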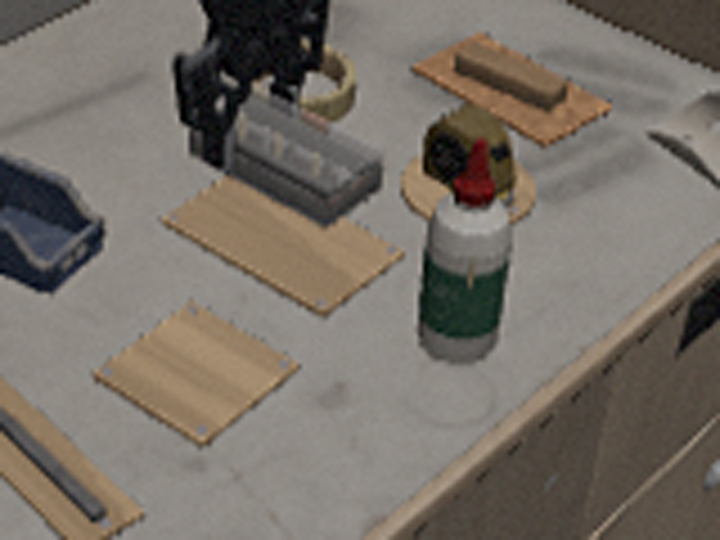

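The box is held level over the large board; the square board is empty at (197,372), and the pine block rests on the cork.

Call:
servo_tool(increments=[{"hand": -1,"translation": [-2,-0.5,25],"yaw": 0},{"hand": -1,"translation": [0,0,18],"yaw": 0},{"hand": -1,"translation": [0,0,8],"yaw": 0},{"hand": -1,"translation": [0,0,4],"yaw": 0},{"hand": -1,"translation": [0,0,1],"yaw": 0},{"hand": -1,"translation": [0,0,0],"yaw": 0},{"hand": -1,"translation": [0,0,0],"yaw": 0}])

```text
t: 34.75
position: [0.5579, 0.1878, 0.034]
tool_rot: [[-0.999, -0.034, 0.001], [-0.034, 0.999, 0.0], [-0.001, 0.0, -1.0]]
ft_force: [-0.6, -0.6, -0.5]
opening: 0.061
finger_force: 76.3
```

Call:
servo_tool(increments=[{"hand": -1,"translation": [0,0,1],"yaw": 0},{"hand": -1,"translation": [0,0,0.5],"yaw": 0},{"hand": -1,"translation": [0,0,0],"yaw": 0},{"hand": 0.7,"translation": [0,0,0],"yaw": 0},{"hand": 1,"translation": [0,0,0],"yaw": 0},{"hand": 1,"translation": [0,0,0],"yaw": 0},{"hand": 1,"translation": [0,0,-15],"yaw": 0},{"hand": 1,"translation": [0,0,-35],"yaw": 0},{"hand": 1,"translation": [0,0,-40],"yaw": 0},{"hand": 0.5,"translation": [0,0,-30],"yaw": 0},{"hand": 0.3,"translation": [0,0,0],"yaw": 0}])

```text
t: 35.85
position: [0.5595, 0.1882, 0.1571]
tool_rot: [[-0.999, -0.034, 0.006], [-0.034, 0.999, 0.003], [-0.007, 0.002, -1.0]]
ft_force: [0.5, 0.1, -0.9]
opening: 0.0591
finger_force: 0.0
```

```bash
python3 - <<'E'
from h import *
go((.5264,-.0945,.0375),93)
E
```

```text
t 35.85 pos [0.5595 0.1882 0.1571] ydeg 91.9 yaw -0.018 then mm [  48.6 -280.9  118.6] q7 75.2 open 0.0591
```

Call:
servo_tool(increments=[{"hand": 0.3,"translation": [7,-40,0],"yaw": -0.018},{"hand": 0.3,"translation": [7,-40,0],"yaw": 0},{"hand": 0.3,"translation": [7,-40,0],"yaw": 0},{"hand": 0.3,"translation": [7,-40,0],"yaw": 0},{"hand": 0.3,"translation": [6,-40,0],"yaw": 0},{"hand": 0.3,"translation": [6,-40,0],"yaw": 0},{"hand": 0.3,"translation": [6,-41,0],"yaw": 0},{"hand": 0.3,"translation": [0,0,40],"yaw": 0},{"hand": 0.3,"translation": [0,0,30],"yaw": 0},{"hand": 0.3,"translation": [0,0,0],"yaw": 0},{"hand": 0.3,"translation": [0,0,0],"yaw": 0}])

```text
t: 36.95
position: [0.5256, -0.0952, 0.0825]
tool_rot: [[-0.999, -0.052, -0.001], [-0.052, 0.999, -0.0], [0.001, -0.0, -1.0]]
ft_force: [-0.3, 0.1, 0.7]
opening: 0.0553
finger_force: 0.0
```

```bash
python3 - <<'E'
from h import *
for cam in ('top','scene'): measure('pine_block_mid',cam,(.526,-.096),3,.006)
for cam in ('top','scene'): measure('bit_box_mid',cam,(.527,.187),2,.006); measure('large_board',cam,(.527,.187),2,0)
go((.5264,-.0945,.0375),93)
E
```

```text
pine_block_mid top none
pine_block_mid scene 0.71 fit x,y,deg,iou [528.3 -94.3   2.7] 0.868 zpct [0.0214 0.0273] topmean [ 0.5231 -0.0901]
bit_box_mid top 0.6 fit x,y,deg,iou [527.7 189.8   2.7] 0.933 zpct [0.0421 0.0458] topmean [0.526  0.1883]
large_board top 0.62 fit x,y,deg,iou [526.5 188.7   2.7] 0.311 zpct [0.0074 0.0114] topmean [0.5025 0.1949]
bit_box_mid scene 0.77 fit x,y,deg,iou [529.  184.6   2. ] 0.955 zpct [0.0411 0.0441] topmean [0.5223 0.1897]
large_board scene none
t 37.55 pos [ 0.5256 -0.0953  0.0819] ydeg 93.0 yaw -0.0 then mm [-0.8  0.7 44.4] q7 108.3 open 0.0552
```

Call:
servo_tool(increments=[{"hand": 0.3,"translation": [-1,0.7,25],"yaw": 0},{"hand": 0.3,"translation": [0,0,15],"yaw": 0},{"hand": 0.3,"translation": [0,0,4.5],"yaw": 0},{"hand": 0.3,"translation": [0,0,0],"yaw": 0},{"hand": -1,"translation": [0,0,0],"yaw": 0},{"hand": -1,"translation": [0,0,0],"yaw": 0},{"hand": -1,"translation": [0,0,0],"yaw": 0},{"hand": -1,"translation": [0,0,0],"yaw": 0},{"hand": -1,"translation": [0,0,0],"yaw": 0}], grip_force=40)

```text
t: 38.45
position: [0.527, -0.0947, 0.0382]
tool_rot: [[-0.999, -0.052, 0.001], [-0.052, 0.999, -0.0], [-0.001, -0.0, -1.0]]
ft_force: [-1.0, -0.1, 5.9]
opening: 0.0269
finger_force: 39.8
```

Call:
servo_tool(increments=[{"hand": -1,"translation": [0,0,-15],"yaw": 0},{"hand": -1,"translation": [0,0,-40],"yaw": 0},{"hand": -1,"translation": [0,0,-45],"yaw": 0},{"hand": -1,"translation": [0,0,-10],"yaw": 0.017},{"hand": -1,"translation": [3.8,39,0],"yaw": 0},{"hand": -1,"translation": [3.8,39,0],"yaw": 0},{"hand": -1,"translation": [3.8,39,0],"yaw": 0},{"hand": -1,"translation": [3.8,39,0],"yaw": 0},{"hand": -1,"translation": [3.8,39,0],"yaw": 0},{"hand": -1,"translation": [3.8,39,0],"yaw": 0},{"hand": -1,"translation": [3.8,39,0],"yaw": 0},{"hand": -1,"translation": [3.8,39,0],"yaw": 0}])

```text
t: 39.65
position: [0.4847, 0.2177, 0.1481]
tool_rot: [[-0.999, -0.035, 0.001], [-0.035, 0.999, 0.0], [-0.001, 0.0, -1.0]]
ft_force: [0.9, 0.4, -1.8]
opening: 0.027
finger_force: 39.9
```

Call:
servo_tool(increments=[{"hand": -1,"translation": [3.8,39,0],"yaw": 0},{"hand": -1,"translation": [3.8,39,0],"yaw": 0},{"hand": -1,"translation": [3.8,39,0],"yaw": 0},{"hand": -1,"translation": [0,0,40],"yaw": 0},{"hand": -1,"translation": [0,0,40],"yaw": 0},{"hand": -1,"translation": [0,0,18],"yaw": 0},{"hand": -1,"translation": [0,0,0],"yaw": 0},{"hand": -1,"translation": [0,0,0],"yaw": 0}])

```text
t: 40.45
position: [0.47, 0.3328, 0.0503]
tool_rot: [[-0.999, -0.035, 0.001], [-0.035, 0.999, 0.0], [-0.001, 0.0, -1.0]]
ft_force: [-0.2, 0.4, -1.1]
opening: 0.0269
finger_force: 39.8
```

```bash
python3 - <<'E'
from h import *
go((.4705,.3335,.0385),92)
E
```

```text
t 40.45 pos [0.47   0.3328 0.0503] ydeg 92.0 yaw 0.0 then mm [-0.5  0.6 11.8] q7 58.1 open 0.0269
```

Call:
servo_tool(increments=[{"hand": -1,"translation": [0,0.5,8],"yaw": 0},{"hand": -1,"translation": [0,0,3],"yaw": 0},{"hand": -1,"translation": [0,0,1],"yaw": 0},{"hand": -1,"translation": [0,0,0],"yaw": 0},{"hand": -0.2,"translation": [0,0,0],"yaw": 0},{"hand": 0,"translation": [0,0,0],"yaw": 0},{"hand": 0,"translation": [0,0,0],"yaw": 0},{"hand": 0,"translation": [0,0,-20],"yaw": 0},{"hand": 0,"translation": [0,0,-40],"yaw": 0},{"hand": 0,"translation": [0,0,-45],"yaw": 0},{"hand": 0,"translation": [0,0,-45],"yaw": 0},{"hand": 0,"translation": [0,0,-30],"yaw": 0}])

```text
t: 41.65
position: [0.4701, 0.3335, 0.2206]
tool_rot: [[-0.999, -0.035, 0.002], [-0.035, 0.999, 0.002], [-0.002, 0.002, -1.0]]
ft_force: [-0.3, -1.1, -0.7]
opening: 0.0424
finger_force: 0.0
```

Call:
servo_tool(increments=[{"hand": 0,"translation": [0,40,-20],"yaw": 0},{"hand": 0,"translation": [0,40,0],"yaw": 0},{"hand": 0,"translation": [0,40,0],"yaw": 0},{"hand": 0,"translation": [20,40,0],"yaw": 0},{"hand": 0,"translation": [20,40,0],"yaw": 0},{"hand": 0,"translation": [20,40,0],"yaw": 0},{"hand": 0,"translation": [0,0,0],"yaw": 0},{"hand": 0,"translation": [0,0,0],"yaw": 0}])

```text
t: 42.45
position: [0.4003, 0.5717, 0.2367]
tool_rot: [[-0.999, -0.037, -0.0], [-0.037, 0.999, -0.001], [0.0, -0.001, -1.0]]
ft_force: [0.7, -1.6, -1.1]
opening: 0.0426
finger_force: 0.0
```

```bash
python3 - <<'E'
from h import *
c=cap('scene'); cv2.imwrite('pics/f1.png',cv2.resize(c['img'][130:290,170:370,::-1],None,fx=3.6,fy=3.6,interpolation=cv2.INTER_CUBIC))
c=cap('top'); cv2.imwrite('pics/f2.png',cv2.resize(c['img'][130:250,160:420,::-1],None,fx=3,fy=3,interpolation=cv2.INTER_CUBIC))
for cam in ('top','scene'):
    measure('pine_block_mid',cam,(.47,.3335),2,.006); measure('square_board',cam,(.47,.3335),2,0)
    measure('tape_measure_mid',cam,(.466,.042),-6,.006); measure('flat_file_mid',cam,(.493,.462),-6,.006)
    c,o=best('round_board',cam,(.464,.04))
E
```

```text
pine_block_mid top 0.52 fit x,y,deg,iou [469.5 335.8   3.3] 0.899 zpct [0.0272 0.0302] topmean [0.4668 0.3354]
square_board top 0.6 fit x,y,deg,iou [469.3 335.8   2.8] 0.677 zpct [0.008 0.012] topmean [0.4679 0.3342]
tape_measure_mid top 0.69 fit x,y,deg,iou [465.   41.7 -11.9] 0.772 zpct [0.0613 0.0692] topmean [0.4657 0.0419]
flat_file_mid top 0.39 fit x,y,deg,iou [498.6 462.8  -5.9] 0.416 zpct [0.0156 0.0189] topmean [0.5085 0.4611]
pine_block_mid scene 0.64 fit x,y,deg,iou [470.9 332.5   2.1] 0.903 zpct [0.0252 0.0277] topmean [0.4653 0.3363]
square_board scene 0.77 fit x,y,deg,iou [469.  330.3   2.1] 0.556 zpct [0.0073 0.0091] topmean [0.4611 0.3415]
tape_measure_mid scene 0.79 fit x,y,deg,iou [466.2  39.4 -14.9] 0.576 zpct [0.0505 0.067 ] topmean [0.4639 0.0441]
flat_file_mid scene 0.69 fit x,y,deg,iou [493.4 460.9  -7. ] 0.57 zpct [0.0155 0.017 ] topmean [0.4688 0.4663]
```

View pics/f1.png

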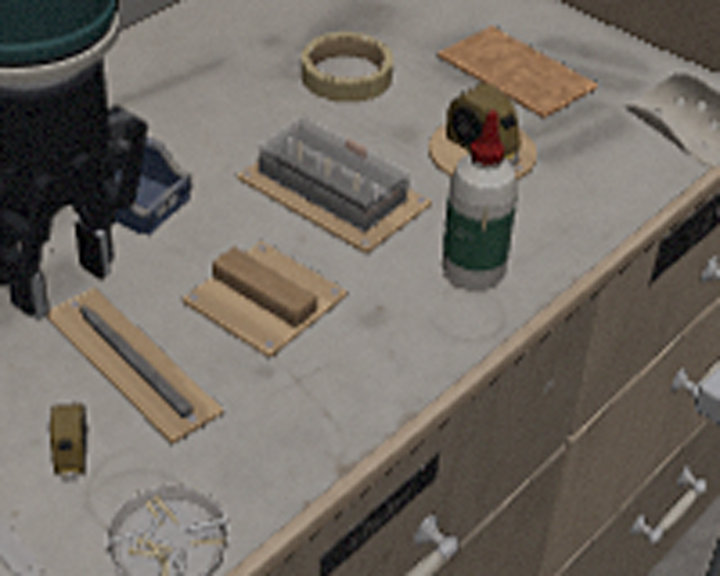

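View pics/f2.png

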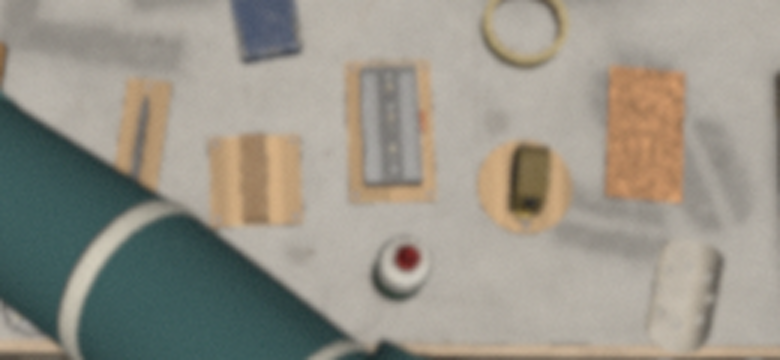

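Both final pictures show all four items centred on their boards (scene crop: file (135,360), block (265,285), box (333,172), tape (483,120)), with the bottle standing at (480,230).

```bash
python3 -c "
from rig import env
print(env.job_done())"
```

```text
the job is handed in; nothing more can be done
None
```

The file, bit box, tape measure and pine block are each centred on their own board, the glue bottle is still standing, and the job was handed in at about 43 s of robot time; no verdict was returned.

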